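# Open the toolbox past its balance point and put the block plane away

### The arm

A 6-joint arm with a two-finger parallel gripper is mounted at the origin on the work surface; the furniture and walls round the work are solid. World frame = base frame: x ahead of the robot, y to its left, z up, the work surface at z = 0. Lengths are in m, angles in rad, forces in N, time in s.
With the tool pointing down it reaches from about 0.25 to 0.725 m from the base axis. Payload 4 kg.
Tool frame: the origin (TCP) lies at the very end of the fingers, on their centre line; the grasp point (between the pads) lies 19 mm behind it; z points along the fingers, y is the line along which they close (so a half turn about z gives the same grasp; the last joint's range is limited). The gripper opens to 85 mm and grips with 20 to 120 N. Pads are 22 mm wide; open, the fingers measure 114 mm over their backs; the gripper's body (76 mm by 85 mm) begins 54 mm behind the grasp point. The pads swing forward as they close: fully open they stand 13 mm farther back than shut.
Start: joints at [1.262, 0.241, 0.005, 1.335, 0, 1.571], TCP at [0.152, 0.476, 0.231] pointing down, gripper open.
Joint ranges: [-2.72, 2.72], [-1.05, 1.87], [-1.09, 1.28], [-1.99, 2.15], [-1.42, 1.44], [-3.14, 3.14]. Speed limits (rad/s): [2.79, 2.79, 3.14, 3.14, 3.14, 3.14].

### API

Orientations are given as a unit quaternion [x, y, z, w].
In Python, from workcell import bot, vision, workorder gives the robot as it stands.
- The arm moves only by the shell command python3 -m creep 'ROWS' [OPENING]. ROWS is JSON, a list of rows, each a list of 2 entries, a list of its own where there are three numbers: the shift along the tool's x, y, z in mm, then the turn, a rotation vector about the tool's x, y, z in rad. In form: [[[dx, dy, dz], [wx, wy, wz]], ...]. A call has 1 to 12 rows; each row shifts and turns the commanded pose from where the row before left it, along the tool's axes as they then stand; what a row does not reach is not made up. A row lasts 1/8 s, in which the tool goes at most 62.5 mm and 10.7 degrees, less where a joint would pass 70% of its speed; a pose out of reach is approached as far as the arm can. A call is refused whole if a number of a shift passes 62.5 or a number of a turn 0.188, either way. A call with a gripper value outside its range is refused whole. OPENING is the finger opening in mm, from 0 to 85.4, set as the call begins (- or left out, the last holds). The fingers move at their own pace and stop on an object; the grip force is fixed at half the most. Time passes only in rows, so rows that do not move let the fingers close. It gives the time, the measured TCP pose, the force, the opening and the grip force at its end, in the units of the state.
- bot.get_obs(): the state, without advancing time (a new reading comes with each control period).
- vision.camera(name): name is "scene" or "top"; returns a dict with "image" (384x512x3 uint8, blue, green, red), "z_map" (384x512 float32, m along the optical axis (not along the pixel's ray), 0 where there is no reading), "K" (3x3 intrinsics, pixels), "rvec" (rotation vector, rad) and "tvec" (3), from world to camera coordinates, as OpenCV has them. Camera axes: x right, y down, z forward; pixel columns grow to the right and rows downward; lengths in m; the calibration is good to about 2 mm. A picture is of the moment at which its call begins.
- workorder.job_done(): hands the job in; it is judged then, once.
Trained networks look in a picture, given as the dict that the camera call returned (one of the last four; its "shot" number tells which), for a name from the list of things; names that differ only in an ending like _2 or _b are one class to them, and where a whole thing is asked for, a point or a joint stands for the part that bears it (a point fixed in the world has none). Each returns a list of dicts, best first, with "score" (0 to 1); they miss things now and then, are a little off and sometimes report something else, mostly with a low value. They report only what shows in the picture. A call takes as long as a camera call.
- vision.spot_in(picture, query): "position" ([column, row] in pixels, amid what is visible of it).
- vision.place_of(picture, query): "position" ([column, row] in pixels: a listed point, or the origin of a listed thing).
The state is a dict: "clock": time; "joint_pos": joint angles; "joint_vel": joint speeds; "tau": joint torques, N m; "eef_pos": TCP position; "tool_rot": TCP orientation; "ft_force": force on the tool from outside, world axes, zero at the start; "ft_torque": the same for the moment, N m; "grip_width": finger opening in m; "grasp_force": force on a finger pad.
Only numpy, scipy, OpenCV 4.12 (cv2) and the standard library are available. Lean on these libraries where they do the work, as an engineer would, in place of code of your own. Each camera call takes 0.05 s, during which the arm holds its last target. There are 200 camera calls.

### The job

Open the red toolbox by the steel bar on its lid: bring the lid up past its balance point and ease it back until it leans on its rubber stop and stays open by itself, without letting it drop either way or forcing it against the stop. Then put the block plane inside, sole down on the toolbox floor, setting it down gently, and leave the lid open and everything else on the bench undisturbed.

Things in the scene. Friction and masses are not known exactly. Their poses are not given: they have to be found in the camera images.
- toolbox: red sheet-steel toolbox, fixed, 180 (own x) x 260 (own y) x 85 mm high without lid; walls and floor 4 mm; empty inside (172 x 252 x 81 mm). Origin: centre of the underside. Own -x is the front (pull bar), which faces roughly to the robot's right; own +x is the hinge side, so the lid opens toward the robot's left.
- toolbox_floor (a point): centre of the toolbox's inner floor; its axes are those of the toolbox
- toolbox_lid_hinge (a point): middle of the lid's hinge line, on the far (own +x) rim, 85 mm above the bench; its own y is the hinge line, own x points away from the front
- toolbox_lid (a joint): lid angle, rad: 0 shut, grows as the front edge rises, 1.57 upright. It balances at about 1.57: below that it falls shut, beyond it falls back onto its stop. The lid is a 6 mm panel 184 mm deep whose underside lies on the hinge line; 0.3 to 0.6 kg, centre of mass about 0.1 m from the hinge; turns freely.
- lid_pull (a point): middle of the lid's round steel pull bar: 10 mm thick, 100 mm long, parallel to the hinge, on two legs 100 mm apart, 35 mm clear of the lid's front edge. It moves with the lid at 224 mm from the hinge line; shut, it is 88 mm above the bench. Pinched from above it turns between the fingers, which can point down all the way.
- lid_stop: stop behind the hinge: steel upright fixed to the box, with a screw whose sprung black rubber tip is 70 mm above the hinge. Origin is the toolbox's, so it does not show the setting: the lid comes to lean at an angle between 1.73 and 2.4 rad, different each time; feel for it. The tip yields 1 mm per 8 N and breaks over 20 N, about 7 N at the pull bar.
- block_plane: small hand block plane with a black body and grey sole, lying sole down on the bench right of the toolbox, 50 (own x) x 160 (own y) x 38 mm high, 0.5 to 0.9 kg; origin: centre of the sole, own z up. The body above the sole is 46 mm wide (own x); grip across it near the middle, fingertips a few mm above the bench.
- glue_bottle: bystander: yellow glue bottle with orange cap, standing, 44x64x202 mm, origin under its centre
- screw_tin: bystander: round green tin with grey lid, 67 mm across, 58 mm high, origin under its centre
- masking_tape: bystander: roll of masking tape lying flat, 105 mm across, 25 mm high, origin under its centre
- spring_clamp: bystander: orange spring clamp lying flat, 78x144x24 mm, origin under its centre

How it is judged:
By the outcome, as a careful person would: the job done as asked, in the order asked, and still so for the second after the job is handed in, with the robot touching nothing.
It also fails if it takes over 72 s, if anything falls off the work surface, if the arm or the gripper's body presses on something with over 40 N, if the wrist force passes 120 N, or if a joint passes its speed limit or range.

## Working session

There is one attempt and no reset: what is moved stays moved. The work goes in short steps, Python scripts to look and compute and a shell command to move; the robot and the scene stay as the last step left them, time stands still between calls to the robot, and variables do not carry over. Pictures are saved under pics/ and viewed, at most 10 in all, crops included, and the job is handed in when it is done.

```bash
mkdir -p pics; ls; cat > h.py <<'E'
import numpy as np, cv2
from workcell import bot, vision, workorder
from scipy.spatial.transform import Rotation as R
def ray(p,px):
    K=np.array(p["K"]);Rm=cv2.Rodrigues(np.array(p["rvec"],float))[0];t=np.array(p["tvec"],float).ravel()
    d=Rm.T@np.linalg.inv(K)@np.array([px[0],px[1],1.]);return -Rm.T@t,d
def at_z(p,px,z):
    o,d=ray(p,px);return o+d*(z-o[2])/d[2]
def cloud(p):
    K=np.array(p["K"]);Rm=cv2.Rodrigues(np.array(p["rvec"],float))[0];t=np.array(p["tvec"],float).ravel()
    z=p["z_map"];v,u=np.indices(z.shape)
    c=np.stack([u,v,np.ones_like(u)],-1)@np.linalg.inv(K).T*z[...,None]
    w=(c-t)@Rm; w[z<=0]=np.nan; return w
E
python3 - <<'E'
from h import *
Z={"toolbox":0,"toolbox_lid_hinge":.085,"lid_pull":.088,"block_plane":0,"lid_stop":0,"glue_bottle":0,"screw_tin":0,"masking_tape":0,"spring_clamp":0,"toolbox_floor":.004}
for n in("scene","top"):
    p=vision.camera(n);cv2.imwrite(f"pics/{n}0.png",p["image"])
    for q,z in Z.items():
        for r in vision.place_of(p,q)[:2]: print(n,q,round(r["score"],2),np.round(r["position"]),at_z(p,r["position"],z).round(3))
o=bot.get_obs();print({k:np.round(v,3) for k,v in o.items()})
E
```

```text
pics
scene toolbox 0.79 [278. 202.] [ 0.553 -0.04   0.   ]
scene toolbox_lid_hinge 0.7 [262. 173.] [0.567 0.051 0.085]
scene lid_pull 0.64 [301. 204.] [ 0.5   -0.166  0.088]
scene lid_pull 0.23 [278. 201.] [ 0.463 -0.095  0.088]
scene block_plane 0.95 [334. 250.] [ 0.462 -0.328  0.   ]
scene block_plane 0.27 [204. 148.] [0.66  0.429 0.   ]
scene glue_bottle 0.61 [386. 229.] [ 0.664 -0.416  0.   ]
scene screw_tin 0.73 [200. 148.] [0.646 0.437 0.   ]
scene masking_tape 0.95 [161. 175.] [0.404 0.423 0.   ]
scene spring_clamp 0.41 [150. 203.] [0.256 0.324 0.   ]
top toolbox 0.9 [276. 197.] [ 0.55  -0.034 -0.   ]
top toolbox 0.5 [365. 203.] [ 0.685 -0.403  0.   ]
top toolbox_lid_hinge 0.69 [265. 175.] [0.584 0.038 0.085]
top lid_pull 0.74 [304. 203.] [ 0.524 -0.167  0.088]
top block_plane 0.91 [330. 239.] [ 0.46  -0.322  0.   ]
top glue_bottle 0.77 [367. 207.] [ 0.672 -0.418  0.   ]
top screw_tin 0.75 [197. 145.] [ 0.653  0.427 -0.   ]
top masking_tape 0.69 [169. 181.] [0.422 0.443 0.   ]
top masking_tape 0.5 [278. 200.] [ 0.539 -0.049  0.   ]
top spring_clamp 0.62 [172. 222.] [0.251 0.325 0.   ]
top toolbox_floor 0.4 [174. 222.] [0.252 0.313 0.004]
{'clock': np.float64(1.1), 'joint_pos': array([ 1.262,  0.241,  0.005,  1.335, -0.   ,  1.571]), 'joint_vel': array([-0.001, -0.   ,  0.001, -0.   ,  0.002,  0.   ]), 'tau': array([-0.0000e+00, -3.7222e+01,  2.5269e+01,  1.0000e-03,  0.0000e+00,
        0.0000e+00]), 'eef_pos': array([0.152, 0.476, 0.231]), 'tool_rot': array([0.154, 0.988, 0.   , 0.   ]), 'ft_force': array([-1.028,  0.229, -0.164]), 'ft_torque': array([ 0.023, -0.036, -0.012]), 'grasp_force': np.float64(0.0), 'grip_width': np.float64(0.085)}
```

View images.

```bash
python3 - <<'E'
import cv2
a=cv2.imread("pics/scene0.png")[100:320,100:440];b=cv2.imread("pics/top0.png")[100:320,100:440]
cv2.imwrite("pics/a.png",cv2.resize(cv2.vconcat([a,b]),None,fx=1.36,fy=1.36,interpolation=cv2.INTER_CUBIC))
E
```

```text
(no output)
```

View pics/a.png

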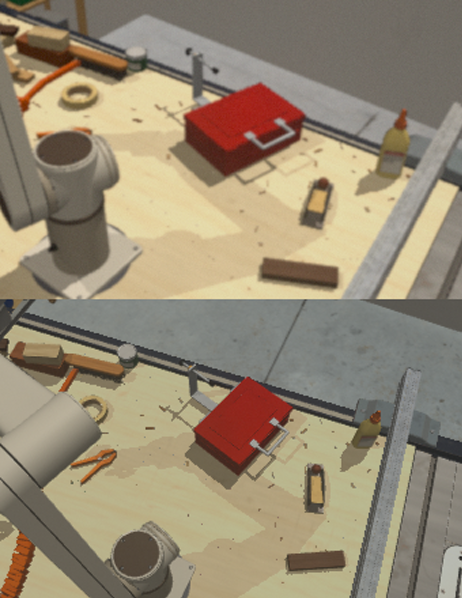

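The crop shows the red toolbox with its bar at the lower right (about pixel 300,203), the plane at (330,240), the bottle to the right of it, the stop behind the hinge at the upper left, and a wood strip at about (330,310). Next I fit the exact poses from depth.

```bash
python3 - <<'E'
from h import *
for n in("top","scene"):
    p=vision.camera(n);w=cloud(p);im=p["image"].astype(int);B,G,Rr=im[...,0],im[...,1],im[...,2]
    red=(Rr>90)&(G<60)&(B<70)&(abs(w[...,2]-.091)<.006)&(w[...,0]>.35)&(w[...,0]<.75)&(abs(w[...,1])<.25)
    P=w[red][:,:2];print(n,"lid n",len(P),"z",np.median(w[red][:,2]).round(4))
    r=cv2.minAreaRect((P*1000).astype(np.float32));print(r, cv2.boxPoints(r).round())
    near=(np.hypot(w[...,0]-.51,w[...,1]+.165)<.1)&(w[...,2]>.07)&(w[...,2]<.11)&~((Rr>1.6*G))
    Q=w[near];print("bar",len(Q),Q[:,2].mean().round(4), (cv2.minAreaRect((Q[:,:2]*1000).astype(np.float32))))
    pl=(np.hypot(w[...,0]-.46,w[...,1]+.325)<.12)&(w[...,2]>.012)&(w[...,2]<.07)
    Q=w[pl];print("plane",len(Q),np.percentile(Q[:,2],[5,50,95]).round(3),cv2.minAreaRect((Q[:,:2]*1000).astype(np.float32)))
    q=w[(w[...,2]>.1)&(w[...,2]<.2)&(w[...,0]>.5)&(w[...,0]<.75)&(abs(w[...,1]-.09)<.08)]
    print("stop",len(q),np.nanmedian(q,0).round(3) if len(q) else 0, q.max(0) if len(q) else 0)
    st=w[(w[...,0]>.1)&(w[...,0]<.8)&(w[...,1]<-.3)&(w[...,1]>-.7)&(w[...,2]>.1)]
    print("tall right",len(st),np.nanmin(st,0).round(3),np.nanmax(st,0).round(3))
E
```

```text
top lid n 2131 z 0.0909
((550.6406860351562, -43.526275634765625), (187.2363739013672, 268.63531494140625), 74.16534423828125) [[ 396.  -97.]
 [ 654. -170.]
 [ 705.   10.]
 [ 447.   83.]]
bar 161 0.0917 ((523.9718627929688, -141.73336791992188), (71.14942169189453, 123.8022232055664), 73.89281463623047)
plane 297 [0.014 0.029 0.037] ((472.0148620605469, -318.693115234375), (161.89305114746094, 76.11737823486328), 7.157323837280273)
stop 109 [0.6   0.157 0.155] [0.62718442 0.16941577 0.17303001]
tall right 201 [ 0.151 -0.564  0.1  ] [ 0.682 -0.378  0.204]
scene lid n 2119 z 0.0912
((545.975830078125, -42.36592102050781), (189.73275756835938, 266.8576965332031), 74.04850006103516) [[ 392.  -97.]
 [ 648. -170.]
 [ 700.   12.]
 [ 444.   86.]]
bar 208 0.0905 ((524.4553833007812, -142.46707153320312), (70.63814544677734, 131.83816528320312), 72.85555267333984)
plane 341 [0.015 0.027 0.037] ((451.890625, -326.7171936035156), (152.32704162597656, 45.88941192626953), 18.6618595123291)
stop 162 [0.601 0.16  0.15 ] [0.62550327 0.16943552 0.17027826]
tall right 354 [ 0.642 -0.439  0.1  ] [ 0.686 -0.378  0.202]
```

```bash
python3 -m creep '[[[0,0,0],[0,0,-0.031]],[[-35,-35,0],[0,0,0]],[[-35,-35,0],[0,0,0]],[[-35,-35,0],[0,0,0]],[[-35,-35,0],[0,0,0]],[[-35,-35,0],[0,0,0]],[[-35,-35,0],[0,0,0]],[[-35,-35,0],[0,0,0]],[[-35,-35,0],[0,0,0]],[[-35,-35,0],[0,0,0]],[[-35,-35,0],[0,0,0]],[[-35,-35,0],[0,0,0]]]' 30
cat > t.py <<'E'
import sys
from h import *
# box frame helper: print delta to a box-frame/world target in tool axes
def to(target):
    o=bot.get_obs();r=R.from_quat(o["tool_rot"]);d=r.inv().apply(np.array(target)-o["eef_pos"])*1000
    print("pos",np.round(o["eef_pos"],4),"tooly",r.as_matrix()[:,1].round(3),"z",r.as_matrix()[:,2].round(3),"delta mm",d.round(1),"F",np.round(o["ft_force"],2),"w",round(float(o["grip_width"]),4),"t",round(float(o["clock"]),1))
if __name__=="__main__": to([float(a) for a in sys.argv[1:4]])
E
python3 t.py .512 -.169 .15
```

```text
clock: 2.7
eef_pos: [0.4173, -0.0011, 0.2316]
tool_rot: [0.138, 0.99, 0.0, 0.0]
ft_force: [0.2, 0.8, 0.2]
grip_width: 0.03
grasp_force: 0.0
pos [ 0.4173 -0.0011  0.2316] tooly [0.273 0.962 0.   ] z [ 0.001  0.    -1.   ] delta mm [-136.9 -135.7   81.6] F [0.17 0.83 0.16] w 0.03 t 2.7
```

```bash
python3 -m creep '[[[-35,-34,0],[0,0,0]],[[-34,-34,0],[0,0,0]],[[-34,-34,20],[0,0,0]],[[-34,-34,30],[0,0,0]],[[0,0,32],[0,0,0]],[[0,0,0],[0,0,0]]]' 30
python3 t.py .512 -.169 .069
python3 - <<'E'
from h import *
for n in("scene","top"):
    p=vision.camera(n);w=cloud(p)
    u=np.array([.2735,.962]);v=np.array([-.962,.2735]);H=np.array([.5735,.0455])
    a=(w[...,:2]-H)@u;b=(w[...,:2]-H)@v
    m=(a<-.19)&(a>-.25)&(abs(b)<.075)&(w[...,2]>.075)&(w[...,2]<.1)
    m2=m&(abs(b)<.04)
    print(n,m.sum(),"bar a",np.median(a[m2&(a<-.212)]),np.percentile(a[m2],[5,95]),"b range",np.percentile(b[m],[1,50,99]),"z",np.nanmax(w[...,2][m2]))
    cv2.imwrite(f"pics/{n}1.png",p["image"])
a=cv2.imread("pics/scene1.png")[140:300,220:420];b=cv2.imread("pics/top1.png")[140:300,220:420]
cv2.imwrite("pics/b.png",cv2.resize(cv2.hconcat([a,b]),None,fx=2,fy=2,interpolation=cv2.INTER_CUBIC))
E
```

```text
clock: 3.45
eef_pos: [0.5088, -0.1676, 0.1464]
tool_rot: [0.139, 0.99, 0.001, -0.003]
ft_force: [-0.7, 1.1, 0.1]
grip_width: 0.03
grasp_force: 0.0
pos [ 0.5088 -0.1676  0.1464] tooly [0.275 0.962 0.   ] z [-0.007  0.002 -1.   ] delta mm [-4.  -0.5 77.4] F [-0.66  1.08  0.06] w 0.03 t 3.5
scene 122 bar a -0.22477365028264912 [-0.2292596  -0.21940228] b range [-0.05377298  0.00478983  0.05539551] z 0.09601633847276106
top 59 bar a -0.22380055507019272 [-0.22772528 -0.21991006] b range [-0.05399181  0.02762993  0.05216389] z 0.0968426197184058
```

View pics/b.png

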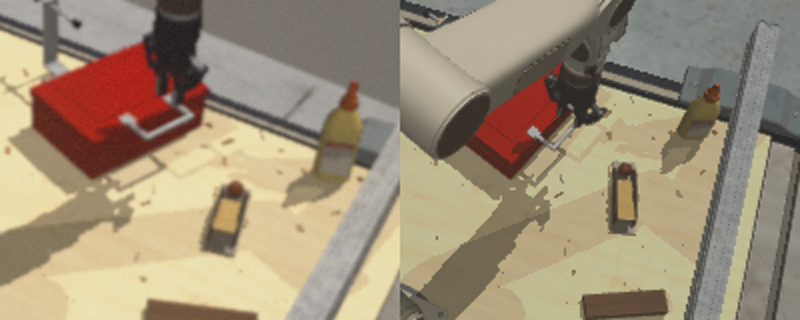

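The gripper hangs above the bar with one finger on each side of it (bar at about (330,205) in full-image pixels), and the measured bar position agrees with the fit. Descending.

```bash
python3 -m creep '[[[-3,-1,15],[0,0,0]],[[0,0,20],[0,0,0]],[[0,0,20],[0,0,0]],[[0,0,15],[0,0,0]],[[0,0,6],[0,0,0]],[[0,0,0],[0,0,0]]]' 30
python3 t.py .5122 -.17 .069; python3 -m creep '[[[0,0,0],[0,0,0]],[[0,0,0],[0,0,0]],[[0,0,0],[0,0,0]],[[0,0,0],[0,0,0]]]' 6; python3 t.py .5122 -.17 .069
```

```text
clock: 4.3
eef_pos: [0.5137, -0.1695, 0.0733]
tool_rot: [0.138, 0.99, -0.0, -0.0]
ft_force: [0.9, 0.2, 0.3]
grip_width: 0.03
grasp_force: 0.0
pos [ 0.5137 -0.1695  0.0733] tooly [ 0.274  0.962 -0.   ] z [-0. -0. -1.] delta mm [ 1.3 -0.9  4.3] F [0.91 0.17 0.29] w 0.03 t 4.3
clock: 4.8
eef_pos: [0.5144, -0.1697, 0.0742]
tool_rot: [0.138, 0.99, 0.0, 0.001]
ft_force: [0.2, 1.2, 5.6]
grip_width: 0.0076
grasp_force: 58.8
pos [ 0.5144 -0.1697  0.0742] tooly [0.274 0.962 0.   ] z [ 0.002 -0.    -1.   ] delta mm [ 2.  -0.9  5.2] F [0.25 1.22 5.65] w 0.0076 t 4.8
```

```bash
python3 -m creep '[[[0,0,0],[0,0,0]],[[0,0,0],[0,0,0]],[[0,0,5],[0,0,0]],[[0,0,0],[0,0,0]]]' 30;  python3 -m creep '[[[0,0,0],[0,0,0]],[[0,0,0],[0,0,0]],[[0,0,0],[0,0,0]],[[0,0,0],[0,0,0]]]' 6; python3 t.py .5122 -.17 .069
```

```text
clock: 5.3
eef_pos: [0.513, -0.1695, 0.0674]
tool_rot: [0.139, 0.99, 0.0, -0.001]
ft_force: [-0.7, 0.0, 0.2]
grip_width: 0.03
grasp_force: 0.0
clock: 5.8
eef_pos: [0.5136, -0.1694, 0.0682]
tool_rot: [0.138, 0.99, 0.0, -0.0]
ft_force: [-0.7, 0.8, -0.2]
grip_width: 0.008
grasp_force: 58.4
pos [ 0.5136 -0.1694  0.0682] tooly [0.274 0.962 0.   ] z [-0.  0. -1.] delta mm [ 1.2 -0.9 -0.8] F [-0.7   0.83 -0.25] w 0.008 t 5.8
```

```bash
python3 -m creep '[[[0,0.5,-11],[0,0,0]],[[0,0.8,-10.7],[0,0,0]],[[0,3.6,-22.1],[0,0,0]],[[0,5.8,-21.6],[0,0,0]],[[0,7.9,-21],[0,0,0]],[[0,0,0],[0,0,0]]]'; python3 t.py .5136 -.1694 .0682
```

```text
clock: 6.55
eef_pos: [0.5188, -0.1515, 0.1565]
tool_rot: [0.138, 0.99, -0.0, 0.001]
ft_force: [-2.1, -0.1, -2.9]
grip_width: 0.0075
grasp_force: 58.5
pos [ 0.5188 -0.1515  0.1565] tooly [ 0.274  0.962 -0.001] z [ 0.001 -0.001 -1.   ] delta mm [  0.2 -18.6  88.4] F [-2.08 -0.09 -2.88] w 0.0075 t 6.5
```

Small forces, so the arc fits. Continue.

```bash
python3 -m creep '[[[0,9.9,-20.1],[0,0,0]],[[0,11.9,-19],[0,0,0]],[[0,13.7,-17.7],[0,0,0]],[[0,15.4,-16.2],[0,0,0]],[[0,17,-14.6],[0,0,0]],[[0,18.3,-12.9],[0,0,0]],[[0,0,0],[0,0,0]]]'; python3 t.py .5136 -.1694 .0682
```

```text
clock: 7.42
eef_pos: [0.542, -0.0709, 0.2575]
tool_rot: [0.139, 0.99, -0.003, 0.001]
ft_force: [-4.7, -6.9, 4.9]
grip_width: 0.0075
grasp_force: 59.3
pos [ 0.542  -0.0709  0.2575] tooly [ 0.275  0.962 -0.006] z [ 0.001 -0.007 -1.   ] delta mm [   0.8 -101.3  189.9] F [-4.71 -6.85  4.92] w 0.0075 t 7.4
```

```bash
python3 -m creep '[[[0,9,-8],[0,0,0]],[[0,10,-8],[0,0,0]],[[0,10,-6.5],[0,0,0]],[[0,10.5,-4.5],[0,0,0]],[[0,0,0],[0,0,0]]]'; python3 t.py .5136 -.1694 .0682
```

```text
clock: 8.05
eef_pos: [0.5537, -0.0293, 0.2805]
tool_rot: [0.137, 0.991, 0.0, -0.001]
ft_force: [4.2, 1.1, -13.8]
grip_width: 0.0076
grasp_force: 58.5
pos [ 0.5537 -0.0293  0.2805] tooly [ 0.272  0.962 -0.   ] z [-0.002  0.001 -1.   ] delta mm [-1.000e-01 -1.457e+02  2.123e+02] F [  4.21   1.11 -13.75] w 0.0076 t 8.1
```

```bash
python3 -m creep '[[[0,0,0],[0,0,0]],[[0,0,0],[0,0,0]]]'; python3 -m creep '[[[0,0,2],[0,0,0]],[[0,0,0],[0,0,0]],[[0,0,0],[0,0,0]]]'; python3 t.py .5136 -.1694 .0682
```

```text
clock: 8.3
eef_pos: [0.5535, -0.03, 0.2802]
tool_rot: [0.138, 0.99, 0.0, -0.001]
ft_force: [5.5, 1.9, -14.1]
grip_width: 0.0077
grasp_force: 58.4
clock: 8.68
eef_pos: [0.5533, -0.0308, 0.2798]
tool_rot: [0.138, 0.99, -0.0, -0.0]
ft_force: [5.1, 1.7, -10.6]
grip_width: 0.0073
grasp_force: 58.8
pos [ 0.5533 -0.0308  0.2798] tooly [ 0.274  0.962 -0.   ] z [-0. -0. -1.] delta mm [ 1.000e-01 -1.441e+02  2.117e+02] F [  5.06   1.68 -10.61] w 0.0073 t 8.7
```

```bash
python3 -m creep '[[[0,10,-2.5],[0,0,0]],[[0,10,-2],[0,0,0]],[[0,11,-2.5],[0,0,0]],[[0,11,-2],[0,0,0]],[[0,0,0],[0,0,0]],[[0,0,0],[0,0,0]]]'; python3 t.py .5136 -.1694 .0682
```

```text
clock: 9.43
eef_pos: [0.5654, 0.0108, 0.2912]
tool_rot: [0.138, 0.99, 0.001, 0.002]
ft_force: [-0.4, -1.6, 6.2]
grip_width: 0.0073
grasp_force: 62.0
pos [0.5654 0.0108 0.2912] tooly [0.273 0.962 0.002] z [ 0.003  0.001 -1.   ] delta mm [   1.3 -187.9  222.7] F [-0.44 -1.56  6.18] w 0.0073 t 9.4
```

```bash
python3 -m creep '[[[0,11,-2.2],[0,0,0]],[[0,11,-1.5],[0,0,0]],[[0,11,-0.5],[0,0,0]],[[0,11,0],[0,0,0]],[[0,0,0],[0,0,0]],[[0,0,0],[0,0,0]]]'; python3 t.py .5136 -.1694 .0682
```

```text
clock: 10.18
eef_pos: [0.5777, 0.0534, 0.2947]
tool_rot: [0.138, 0.99, 0.001, 0.001]
ft_force: [0.8, -1.7, 7.6]
grip_width: 0.0077
grasp_force: 61.2
pos [0.5777 0.0534 0.2947] tooly [0.273 0.962 0.002] z [ 0.003  0.001 -1.   ] delta mm [   1.4 -232.2  226.1] F [ 0.84 -1.67  7.6 ] w 0.0077 t 10.2
```

```bash
cat > f.py <<'E'
from h import *
o=bot.get_obs();u=np.array([.2735,.962]);p=o["eef_pos"];F=o["ft_force"]
a=(p[:2]-[.5735,.0455])@u;h=p[2]-.0682+.003-.005;th=np.arctan2(h,-a)
Fu=F[:2]@u;print("th %.3f r %.4f  T %.2f  Rad %.2f"%(th,np.hypot(a,h),Fu*np.sin(th)+F[2]*np.cos(th),-Fu*np.cos(th)+F[2]*np.sin(th)))
E
python3 f.py; python3 -m creep '[[[0,7.5,0.2],[0,0,0]],[[0,7.5,0.2],[0,0,0]],[[0,7.5,0.7],[0,0,0]],[[0,0,0],[0,0,0]],[[0,0,0],[0,0,0]]]'>/dev/null; python3 f.py
```

```text
th 1.610 r 0.2247  T -1.67  Rad 7.54
th 1.704 r 0.2241  T -0.80  Rad 3.60
```

```bash
python3 -m creep '[[[0,4,0.5],[0,0,0]],[[0,0,0],[0,0,0]],[[0,0,0],[0,0,0]]]'>/dev/null; python3 f.py;  python3 -m creep '[[[0,4,0.7],[0,0,0]],[[0,0,0],[0,0,0]],[[0,0,0],[0,0,0]]]'>/dev/null; python3 f.py
```

```text
th 1.721 r 0.2242  T -1.74  Rad 2.97
th 1.738 r 0.2242  T -0.86  Rad 3.77
```

```bash
cat >> f.py <<'E'
import sys; sys.exit(int(Fu*np.sin(th)+F[2]*np.cos(th)<-2.9))
E
python3 -m creep '[[[0,3.9,0.7],[0,0,0]],[[0,0,0],[0,0,0]],[[0,0,0],[0,0,0]]]'>/dev/null; python3 f.py && python3 -m creep '[[[0,3.9,0.8],[0,0,0]],[[0,0,0],[0,0,0]],[[0,0,0],[0,0,0]]]'>/dev/null; python3 f.py &&  python3 -m creep '[[[0,3.9,0.9],[0,0,0]],[[0,0,0],[0,0,0]],[[0,0,0],[0,0,0]]]'>/dev/null; python3 f.py &&  python3 -m creep '[[[0,3.9,1],[0,0,0]],[[0,0,0],[0,0,0]],[[0,0,0],[0,0,0]]]'>/dev/null; python3 f.py &&  python3 -m creep '[[[0,3.9,1],[0,0,0]],[[0,0,0],[0,0,0]],[[0,0,0],[0,0,0]]]'>/dev/null; python3 f.py
```

```text
th 1.755 r 0.2242  T -2.01  Rad 3.05
th 1.776 r 0.2237  T 0.12  Rad 2.18
th 1.794 r 0.2236  T 1.45  Rad 1.31
th 1.812 r 0.2237  T -0.87  Rad 2.25
th 1.829 r 0.2237  T -0.86  Rad 1.62
```

```bash

python3 -m creep '[[[0,3.8,1.1],[0,0,0]],[[0,0,0],[0,0,0]],[[0,0,0],[0,0,0]]]'>/dev/null; python3 f.py && python3 -m creep '[[[0,3.8,1.2],[0,0,0]],[[0,0,0],[0,0,0]],[[0,0,0],[0,0,0]]]'>/dev/null&& python3 f.py &&  python3 -m creep '[[[0,3.8,1.2],[0,0,0]],[[0,0,0],[0,0,0]],[[0,0,0],[0,0,0]]]'>/dev/null&& python3 f.py &&  python3 -m creep '[[[0,3.8,1.3],[0,0,0]],[[0,0,0],[0,0,0]],[[0,0,0],[0,0,0]]]'>/dev/null&& python3 f.py &&  python3 -m creep '[[[0,3.7,1.4],[0,0,0]],[[0,0,0],[0,0,0]],[[0,0,0],[0,0,0]]]'>/dev/null&& python3 f.py &&  python3 -m creep '[[[0,3.7,1.4],[0,0,0]],[[0,0,0],[0,0,0]],[[0,0,0],[0,0,0]]]'>/dev/null&& python3 f.py
```

```text
th 1.847 r 0.2237  T 0.56  Rad 2.19
th 1.864 r 0.2237  T -1.57  Rad 3.43
th 1.881 r 0.2237  T -0.55  Rad 2.47
th 1.899 r 0.2237  T -1.71  Rad 3.38
th 1.919 r 0.2232  T 1.02  Rad 1.71
th 1.932 r 0.2232  T -3.23  Rad 1.83
```

```bash

for i in 1 2 3; do python3 -m creep '[[[0,0,0],[0,0,0]]]'>/dev/null; python3 f.py; done
```

```text
th 1.932 r 0.2232  T -2.43  Rad 1.45
th 1.932 r 0.2232  T -2.66  Rad 1.39
th 1.932 r 0.2232  T -2.53  Rad 1.57
```

```bash

python3 -m creep '[[[0,1.9,0.7],[0,0,0]],[[0,0,0],[0,0,0]],[[0,0,0],[0,0,0]]]'>/dev/null; python3 f.py;python3 -m creep '[[[0,0,0],[0,0,0]]]'>/dev/null; python3 f.py
```

```text
th 1.939 r 0.2232  T -4.87  Rad 2.58
th 1.938 r 0.2232  T -4.13  Rad 1.89
```

```bash

python3 -m creep '[[[0,-1.5,-0.6],[0,0,0]],[[0,0,0],[0,0,0]],[[0,0,0],[0,0,0]]]'>/dev/null; python3 f.py;python3 -m creep '[[[0,0,0],[0,0,0]],[[0,0,0],[0,0,0]],[[0,0,0],[0,0,0]]]' 30; python3 f.py; python3 -m creep '[[[0,0,-10],[0,0,0]],[[0,0,-20],[0,0,0]],[[0,0,-25],[0,0,0]],[[0,0,-10],[0,0,0]],[[0,0,0],[0,0,0]]]'; 
python3 - <<'E'
from h import *
p=vision.camera("scene");cv2.imwrite("pics/c.png",cv2.resize(p["image"][60:320,130:450],None,fx=2,fy=2))
u=np.array([.2735,.962]);v=np.array([-.962,.2735])
w=cloud(p);im=p["image"].astype(int)
d=w[...,:2]-[.5735,.0455];a=d@u;b=d@v
m=(im[...,2]>1.8*im[...,1])&(w[...,2]>.11)&(a<.2)&(a>-.05)&(abs(b)<.15)
if m.sum(): 
    c=np.polyfit(w[...,2][m],a[m],1);print("lid ang",np.pi/2+np.arctan(c[0]),m.sum())
for n in("top",):
    q=vision.camera(n);wq=cloud(q);W=np.r_[w.reshape(-1,3),wq.reshape(-1,3)]
    for nm,ww in(("scene",w.reshape(-1,3)),("top",wq.reshape(-1,3)),("both",W)):
        m=(abs(ww[:,0]-.46)<.12)&(abs(ww[:,1]+.325)<.07)&(ww[:,2]>.016)&(ww[:,2]<.06)
        P=(ww[m][:,:2]*1000).astype(np.float32);
        med=np.median(P,0)
        r=cv2.minAreaRect(P[np.hypot(*(P-med).T)<90]);c,vv=np.linalg.eigh(np.cov(P.T));print(nm,len(P),med,P.mean(0),"axis",vv[:,1].round(3),r)
for n,pp in(("scene",p),("top",q)):
    for r in vision.place_of(pp,"block_plane")[:1]: print(n,r["score"],at_z(pp,r["position"],0))
E
```

```text
th 1.933 r 0.2232  T -4.35  Rad 1.65
clock: 17.3
eef_pos: [0.5961, 0.1224, 0.2783]
tool_rot: [0.138, 0.99, 0.0, -0.001]
ft_force: [-0.0, 0.0, -0.4]
grip_width: 0.0302
grasp_force: 0.0
th 1.939 r 0.2230  T 0.14  Rad -0.35
clock: 17.92
eef_pos: [0.5972, 0.1222, 0.3449]
tool_rot: [0.138, 0.99, 0.0, 0.001]
ft_force: [0.4, 0.7, -0.4]
grip_width: 0.0299
grasp_force: 0.0
lid ang 1.888784567697369 2547
scene 316 [ 450.3123  -324.64923] [ 455.01944 -325.6338 ] axis [-0.944 -0.33 ] ((460.23370361328125, -323.86724853515625), (129.04776000976562, 45.84612274169922), 18.527936935424805)
top 270 [ 456.00403 -326.5755 ] [ 458.38815 -325.54883] axis [-0.941 -0.338] ((464.3206481933594, -323.61077880859375), (130.2378692626953, 47.40739440917969), 18.75263214111328)
both 586 [ 453.03058 -325.45544] [ 456.57156 -325.5946 ] axis [-0.943 -0.333] ((462.7218017578125, -324.11376953125), (133.609375, 47.894805908203125), 18.52794075012207)
scene 0.95 [ 0.44883893 -0.32809985  0.        ]
top 0.65 [ 0.46527823 -0.31937104  0.        ]
```

View pics/c.png

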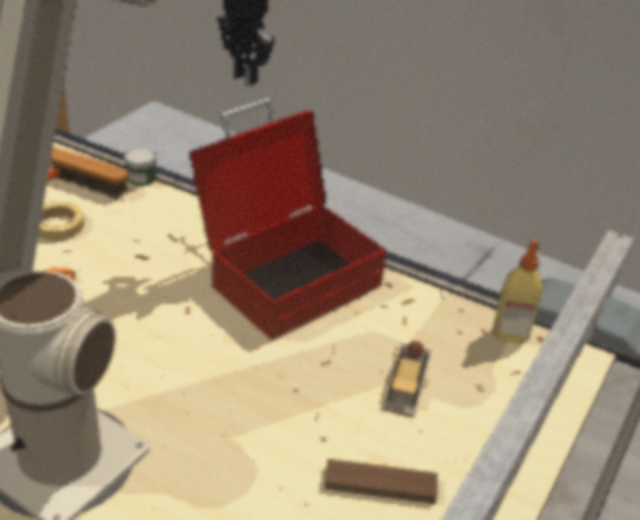

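The lid leans open by itself. The plane is at about (408,380) in the crop with clear space round it. Moving over it.

```bash
python3 -m creep '[[[1,-40,0],[0,0,0]],[[1,-43,0],[0,0,0]],[[1,-43,0],[0,0,0]],[[1,-43,0],[0,0,0]],[[1,-43,0],[0,0,0]],[[1,-43,10],[0,0,0]],[[1,-43,20],[0,0,0]],[[1,-43,25],[0,0,0]],[[1,-43,30],[0,0,0]],[[1,-43,30],[0,0,0]],[[1,-41,30],[0,0,0]],[[0,0,30],[0,0,0]]]' 75;  python3 -m creep '[[[0,0,20],[0,0,-0.152]],[[0,0,0],[0,0,-0.152]],[[0,0,0],[0,0,-0.152]],[[0,0,0],[0,0,-0.15]],[[0,0,0],[0,0,0]],[[0,0,0],[0,0,0]]]'; python3 t.py .4577 -.3255 .005
python3 - <<'E'
from h import *
for n in("scene","top"):
    p=vision.camera(n);ww=cloud(p).reshape(-1,3)
    e=np.array([.9475,.321]);nn=np.array([-.321,.9475]);D=ww[:,:2]-[.4577,-.3255];A=D@e;B=D@nn
    m=(abs(A)<.11)&(abs(B)<.05)&(ww[:,2]>.006)&(ww[:,2]<.06)
    print(n,m.sum(),"along",np.percentile(A[m],[1,99]).round(4),"across",np.percentile(B[m],[2,98]).round(4),"slope",np.polyfit(A[m],B[m],1)[0].round(3))
    for r in vision.place_of(p,"block_plane")[:1]: print(n,r["score"],at_z(p,r["position"],0))
E
```

```text
clock: 19.62
eef_pos: [0.4562, -0.3273, 0.167]
tool_rot: [0.141, 0.99, 0.0, -0.001]
ft_force: [0.8, 0.1, 0.1]
grip_width: 0.0749
grasp_force: 0.0
clock: 20.38
eef_pos: [0.4576, -0.3248, 0.1486]
tool_rot: [-0.162, 0.987, 0.0, -0.0]
ft_force: [0.8, 0.8, -0.2]
grip_width: 0.0751
grasp_force: 0.0
pos [ 0.4576 -0.3248  0.1486] tooly [-0.32   0.947  0.001] z [-0.001  0.    -1.   ] delta mm [ 1.000e-01 -8.000e-01  1.436e+02] F [ 0.77  0.77 -0.21] w 0.0751 t 20.4
scene 440 along [-0.0737  0.0718] across [-0.0228  0.0235] slope 0.009
scene 0.58 [ 0.46038022 -0.33010798  0.        ]
top 358 along [-0.0758  0.0713] across [-0.0237  0.023 ] slope 0.001
top 0.88 [ 0.45811215 -0.3382275   0.        ]
```

Centred to within about 2 mm. Descend and grip.

```bash
python3 -m creep '[[[2,-1,25],[0,0,0]],[[0,0,30],[0,0,0]],[[0,0,30],[0,0,0]],[[0,0,25],[0,0,0]],[[0,0,15],[0,0,0]],[[0,0,10],[0,0,0]],[[0,0,7],[0,0,0]],[[0,0,0],[0,0,0]]]' 75; python3 t.py .4558 -.3255 .006; python3 -m creep '[[[0,0,0],[0,0,0]],[[0,0,0],[0,0,0]],[[0,0,0],[0,0,0]],[[0,0,0],[0,0,0]],[[0,0,0],[0,0,0]]]' 40
```

```text
clock: 21.58
eef_pos: [0.4564, -0.3266, 0.007]
tool_rot: [-0.163, 0.987, -0.0, -0.0]
ft_force: [-1.0, 0.1, 0.8]
grip_width: 0.0749
grasp_force: 0.0
pos [ 0.4564 -0.3266  0.007 ] tooly [-0.322  0.947 -0.   ] z [-0. -0. -1.] delta mm [0.2 1.2 1. ] F [-1.05  0.14  0.85] w 0.0749 t 21.6
clock: 22.2
eef_pos: [0.4569, -0.3267, 0.008]
tool_rot: [-0.163, 0.987, -0.0, 0.001]
ft_force: [-0.8, 1.7, 5.6]
grip_width: 0.0451
grasp_force: 65.7
```

```bash
python3 -m creep '[[[0,0,-5],[0,0,0]],[[0,0,-10],[0,0,0]],[[0,0,-25],[0,0,0]],[[0,0,-35],[0,0,0]],[[0,0,-35],[0,0,0]],[[0,0,-35],[0,0,0]],[[0,0,-20],[0,0,0]],[[0,0,0],[0,0,0.152]],[[0,0,0],[0,0,0.152]],[[0,0,0],[0,0,0.152]],[[0,0,0],[0,0,0.15]],[[0,0,0],[0,0,0]]]'; python3 t.py .549 -.041 .172
python3 - <<'E'
from h import *
p=vision.camera("scene");cv2.imwrite("pics/d.png",cv2.resize(p["image"][100:300,200:440],None,fx=2,fy=2))
for n in("scene","top"):
    p=vision.camera(n);ww=cloud(p).reshape(-1,3)
    u=np.array([.2735,.962]);v=np.array([-.962,.2735]);D=ww[:,:2]-np.array(bot.get_obs()["eef_pos"][:2]);A=D@v;B=D@u
    m=(abs(A)<.11)&(abs(B)<.05)&(ww[:,2]>.13)&(ww[:,2]<.2)
    print(n,m.sum(),"along",np.percentile(A[m],[1,99]).round(4),"across",np.percentile(B[m],[2,98]).round(4),"z",np.percentile(ww[m,2],[1,50]).round(4))
    # rim of open box
    w=ww;im=p["image"].reshape(-1,3).astype(int)
    d=w[:,:2]-[.549,-.041];a=d@u;b=d@v
    k=(im[:,2]>1.8*im[:,1])&(abs(w[:,2]-.085)<.006)&(abs(a)<.12)&(abs(b)<.16)
    print("rim a",np.percentile(a[k],[1,99]).round(4),"b",np.percentile(b[k],[1,99]).round(4))
E
```

```text
clock: 23.7
eef_pos: [0.4556, -0.3261, 0.1712]
tool_rot: [0.138, 0.99, 0.001, -0.001]
ft_force: [0.5, -0.1, -8.3]
grip_width: 0.0449
grasp_force: 64.1
pos [ 0.4556 -0.3261  0.1712] tooly [0.273 0.962 0.001] z [-0.002  0.001 -1.   ] delta mm [-12.1 299.8  -0.6] F [ 0.5  -0.15 -8.35] w 0.0449 t 23.7
scene 584 along [-0.08    0.0742] across [-0.0348  0.0241] z [0.1633 0.1807]
rim a [-0.0919  0.0997] b [-0.1292  0.1316]
top 318 along [-0.0193  0.0717] across [-0.0283  0.0259] z [0.1639 0.1865]
rim a [0.0526 0.0954] b [-0.1337 -0.0824]
```

View pics/d.png

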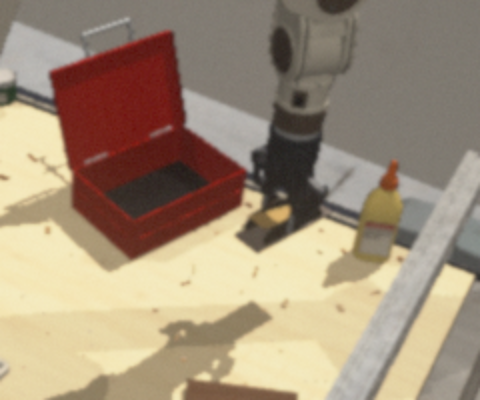

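The plane is held level at about (270,215) in the crop, aligned with the box, whose lid is still open. Carry it over.

```bash
python3 -m creep '[[[-1,15,0],[0,0,0]],[[-1,30,0],[0,0,0]],[[-2,35,0],[0,0,0]],[[-2,35,0],[0,0,0]],[[-2,35,0],[0,0,0]],[[-2,35,0],[0,0,0]],[[-1,35,0],[0,0,0]],[[-1,30,0],[0,0,0]],[[0,25,0],[0,0,0]],[[0,15,0],[0,0,0]],[[0,5,0],[0,0,0]],[[0,0,0],[0,0,0]]]'; python3 -m creep '[[[0,0,15],[0,0,0]],[[0,0,25],[0,0,0]],[[0,0,25],[0,0,0]],[[0,0,25],[0,0,0]],[[0,0,20],[0,0,0]],[[0,0,15],[0,0,0]],[[0,0,10],[0,0,0]],[[0,0,0],[0,0,0]],[[0,0,0],[0,0,0]]]'; python3 t.py .549 -.041 .012
```

```text
clock: 25.35
eef_pos: [0.5487, -0.0463, 0.172]
tool_rot: [0.138, 0.99, -0.0, -0.0]
ft_force: [-0.3, -0.1, -8.0]
grip_width: 0.0448
grasp_force: 64.1
clock: 26.48
eef_pos: [0.5496, -0.0463, 0.0377]
tool_rot: [0.138, 0.99, 0.0, 0.001]
ft_force: [0.3, 0.6, -8.3]
grip_width: 0.045
grasp_force: 64.0
pos [ 0.5496 -0.0463  0.0377] tooly [0.274 0.962 0.   ] z [ 0.002 -0.    -1.   ] delta mm [ 2.   4.9 25.7] F [ 0.27  0.62 -8.26] w 0.045 t 26.5
```

```bash
python3 -m creep '[[[0,0,6],[0,0,0]],[[0,0,6],[0,0,0]],[[0,0,5],[0,0,0]],[[0,0,3],[0,0,0]],[[0,0,2],[0,0,0]],[[0,0,1],[0,0,0]],[[0,0,0],[0,0,0]]]'; python3 -m creep '[[[0,0,1.5],[0,0,0]],[[0,0,0],[0,0,0]],[[0,0,0],[0,0,0]]]'
```

```text
clock: 27.35
eef_pos: [0.5489, -0.0462, 0.014]
tool_rot: [0.138, 0.99, 0.0, 0.0]
ft_force: [-0.4, 0.5, -8.2]
grip_width: 0.0451
grasp_force: 64.1
clock: 27.72
eef_pos: [0.5488, -0.0462, 0.0125]
tool_rot: [0.138, 0.99, 0.0, -0.0]
ft_force: [0.3, 0.1, -7.6]
grip_width: 0.0448
grasp_force: 64.1
```

```bash
python3 -m creep '[[[0,0,0.7],[0,0,0]],[[0,0,0],[0,0,0]],[[0,0,0],[0,0,0]]]'; python3 -m creep '[[[0,0,0.7],[0,0,0]],[[0,0,0],[0,0,0]],[[0,0,0],[0,0,0]]]'
```

```text
clock: 28.1
eef_pos: [0.5489, -0.0462, 0.0121]
tool_rot: [0.138, 0.99, -0.0, 0.0]
ft_force: [-0.9, 0.1, -5.6]
grip_width: 0.0449
grasp_force: 64.3
clock: 28.48
eef_pos: [0.5489, -0.0462, 0.012]
tool_rot: [0.138, 0.99, -0.0, 0.0]
ft_force: [-4.9, 1.5, 5.4]
grip_width: 0.0448
grasp_force: 66.0
```

It is on the floor. Release and withdraw.

```bash
python3 -m creep '[[[0,0,-0.7],[0,0,0]],[[0,0,0],[0,0,0]],[[0,0,0],[0,0,0]],[[0,0,0],[0,0,0]],[[0,0,0],[0,0,0]]]' 68; python3 -m creep '[[[0,0,-5],[0,0,0]],[[0,0,-15],[0,0,0]],[[0,0,-25],[0,0,0]],[[0,0,-30],[0,0,0]],[[0,0,-35],[0,0,0]],[[0,0,-35],[0,0,0]],[[0,-35,-20],[0,0,0]],[[0,-40,0],[0,0,0]],[[0,-40,0],[0,0,0]],[[0,-40,0],[0,0,0]],[[0,-40,0],[0,0,0]],[[0,0,0],[0,0,0]]]'
python3 - <<'E'
from h import *
ims=[]
for n in("scene","top"):
    p=vision.camera(n);ims.append(p["image"][90:310,130:420])
    w=cloud(p).reshape(-1,3);u=np.array([.2735,.962]);v=np.array([-.962,.2735]);d=w[:,:2]-[.549,-.041];a=d@u;b=d@v
    k=(abs(a)<.075)&(abs(b)<.115)&(w[:,2]>.012)&(w[:,2]<.08)&(p["image"].reshape(-1,3)[:,2]<1.6*p["image"].reshape(-1,3)[:,1].astype(float)+10)
    if k.sum(): print(n,k.sum(),"z",np.percentile(w[k,2],[50,98]).round(3),"a",np.percentile(a[k],[2,98]).round(3),"b",np.percentile(b[k],[2,98]).round(3))
cv2.imwrite("pics/e.png",cv2.resize(cv2.vconcat(ims),None,fx=1.36,fy=1.36,interpolation=cv2.INTER_CUBIC))
E
```

```text
clock: 29.1
eef_pos: [0.5489, -0.0462, 0.0118]
tool_rot: [0.138, 0.99, 0.0, 0.0]
ft_force: [-0.5, -0.7, 0.3]
grip_width: 0.068
grasp_force: 0.0
clock: 30.6
eef_pos: [0.4947, -0.2362, 0.1781]
tool_rot: [0.141, 0.99, -0.0, 0.001]
ft_force: [1.2, -0.0, 0.2]
grip_width: 0.0681
grasp_force: 0.0
scene 293 z [0.031 0.041] a [-0.03   0.019] b [-0.062  0.056]
top 61 z [0.028 0.042] a [-0.055 -0.013] b [-0.05   0.065]
```

View pics/e.png

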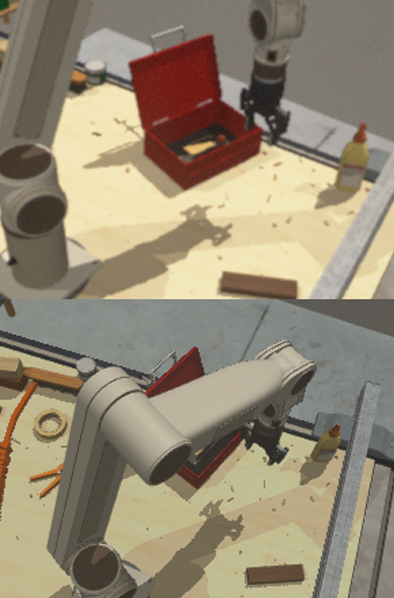

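The plane lies flat inside the box (crop pixel about (200,143); top at 42 mm, as it should be), the lid is open, the bystanders are where they were, and the gripper is clear. Handing in.

```bash
python3 -c "
from workcell import workorder
print(workorder.job_done())"
```

```text
the job is handed in; nothing more can be done
None
```

I handed the job in at about 31 s: the toolbox lid leans open on its stop, the block plane sits sole down on the toolbox floor, the bystanders look unmoved, and the verdict was not reported back.

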